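# Drop the keyed washer home on the lathe spindle

### The arm

A 6-joint arm with a two-finger parallel gripper is mounted at the origin on the work surface. World frame = base frame: x ahead of the robot, y to its left, z up, the work surface at z = 0. Lengths are in m, angles in rad, forces in N, time in s.
With the tool pointing down it reaches from about 0.225 to 0.875 m from the base axis. Payload 3.4 kg.
Tool frame: the origin (TCP) lies midway between the tips of the shut fingers; the grasp point (between the pads) lies 19 mm behind it; x points along the fingers, y is the direction in which the jaws open and shut, and the axes are right-handed (so a half turn about x gives the same grasp; the last joint's range is limited). The gripper opens to 85 mm and grips with 20 to 120 N. Pads are 22 mm wide; open, the fingers measure 114 mm over their backs; the gripper's body (76 mm by 85 mm) begins 54 mm behind the grasp point. The pads swing forward as they close: fully open they stand 13 mm farther back than shut.
Start: joints at [1.164, 0.276, 1.505, -0, 1.361, -0.121], TCP at [0.162, 0.552, 0.231] pointing down, gripper open.
Joint ranges: [-2.89, 2.89], [-0.75, 2.08], [0.22, 2.7], [-1.18, 4.32], [0.11, 2.71], [-2.7, 2.7]. Speed limits (rad/s): [2.57, 2.57, 3.14, 3.14, 3.14, 3.14].

### API

Orientations are given as a unit quaternion [w, x, y, z].
In Python, from rig import manip, get_image, get_calibration, ticket gives the robot as it stands. The module is installed in compiled form; this text tells all that it offers.
- The arm moves only by the tool arm_command, never from a script. Its argument "series" is text: rows parted by semicolons, each of 7 numbers parted by spaces: the shift along the tool's x, y, z in units of 0.1 m (1.0 is 0.1 m), then the turn, a rotation vector about the tool's x, y, z in units of pi rad (1.0 is pi rad), then the opening, from -1 (shut) to 1 (fully open), so that 0 is half open. In form: tx ty tz rx ry rz claw; .... A call has 1 to 12 rows; each row shifts and turns the commanded pose from where the row before left it, along the tool's axes as they then stand; what a row does not reach is not made up. A row lasts 1/12 s, in which the tool goes at most 41.7 mm and 7.16 degrees, less where a joint would pass 70% of its speed; a pose out of reach is approached as far as the arm can. A call with a number of a shift or a turn outside -1 to 1 is refused whole. A call with a gripper value outside its range is refused whole. The fingers move at their own pace and stop on an object; "squeeze" is the grip in N (left out, the last holds). Time passes only in rows, so rows that do not move let the fingers close. It gives the time, the measured TCP pose, the force and the opening at its end, in the units of the state.
- manip.get_state(): the state, without advancing time (a new reading comes with each control period).
- get_image(name): name is "scene" or "top" or "wrist"; returns the picture (384x512x3 uint8, red, green, blue); there is no depth.
- get_calibration(name): a dict with "fx", "fy", "cx", "cy" (pixels), "cam_to_world" (4x4, takes a point from camera to world coordinates); the wrist camera has in their place "tool_from_camera" (4x4, takes a point from camera to tool coordinates, whose origin is the TCP and whose axes are the tool frame's). Camera axes: x right, y down, z forward; pixel columns grow to the right and rows downward; lengths in m; the calibration is good to about 2 mm. A picture is of the moment at which its call begins: read the wrist's pose just before it. get_calibration takes no time and is no camera call.
- ticket.sign_off(): hands the job in, once; it reports no verdict.
The state is a dict: "clock": time; "qpos": joint angles; "qd": joint speeds; "effort": joint torques, N m; "position": TCP position; "ee_rot": TCP orientation; "contact_force": force on the tool from outside, world axes, zero at the start; "moment": the same for the moment, N m; "width": finger opening in m.
Only numpy, scipy, OpenCV 4.12 (cv2) and the standard library are available. Lean on these libraries where they do the work, as an engineer would, in place of code of your own. Each camera call takes 0.05 s, during which the arm holds its last target. There are 200 camera calls.

### The job

Three spindle stands are on the bench; on one of them the keyed washer still rides high, its tongue lying on top of the rim. Turn that washer on its spindle until the tongue drops into the keyway and the washer sits fully home and flat, then let go. Leave the washer that is already home on its spindle as it is.

Things in the scene. Friction and masses are not known exactly. Their poses are not given: they have to be found in the camera images.
- washer_mid (a point): Centre, half-way up, of the loose 0.4 kg steel washer riding high: 66 mm tall; below a disc 66 mm across, 6 mm thick, above it a smooth round hub 40 mm across to grip from above at any yaw; 28 mm bore. A flat tongue, 14 mm wide, 6 thick, level with the disc, reaches 53 mm from the axis. x: along the tongue; z up. It starts 0.6-1.25 rad counter-clockwise (from above) of the keyway, leaning a bit.
- spindle_seat (a point): On the axis of that washer's fixed stand (120 mm wide), on the seat floor 50 mm above the bench where the washer's underside must rest. x points to the keyway's middle, z up. Around the floor: dark rim, 36-53 mm from the axis, 16 mm high, with one gap 48 degrees wide, the keyway, open outward; it takes the tongue within 10 degrees of its middle. Let go there, the washer falls 16 mm to its seat.
- spindle_tip (a point): Top end of the same stand's upright steel spindle nose, 24 mm in diameter, on the axis, 136 mm above the bench: it passes through the washer's bore and stands about 4 mm above the high washer's top. The washer turns easily on it as it rides, without lifting.
- washer_b_mid (a point): Centre of the other washer, same shape and size, already home on a second stand (centre 83 mm above the bench; the high one's about 99 mm). A third stand of the kind is bare; which stand is where changes.
Mind the look-alikes: they are no part of the job. Leave any green or red look-alike of the part that bears washer_mid alone.

How it is judged:
By the outcome, as a careful person would: the job done as asked, in the order asked, and still so for the second after the job is handed in, with the robot touching nothing.
It also fails if it takes over 29 s, if anything falls off the work surface, if the arm or the gripper's body presses on something with over 40 N, if the wrist force passes 120 N, or if a joint passes its speed limit or range.

## Working session

There is one attempt and no reset: what is moved stays moved. The work goes in short steps, Python scripts to look and compute and a tool call to move; the robot and the scene stay as the last step left them, time stands still between calls to the robot, and variables do not carry over. Pictures are saved under pics/ and viewed, about 8 in all and at most 12, crops included, and the job is handed in when it is done.

Besides the shell and the picture viewer there is one more tool, called after "Emit:" by a JSON object that holds its "op" and its "data", one argument or row to a line. arm_command: Moves the arm, as the interface text tells. Shifts and turns lie within -1 to 1; 1 stands for 0.1 m of shift or pi rad of turn. Its arguments: {"type":"object","properties":{"series":{"type":"string"},"squeeze":{"type":"number"}},"required":["series"]}

```bash
mkdir -p pics; cat > h.py <<'E'
import numpy as np, cv2
from rig import manip, get_image, get_calibration, ticket
def save(n,im): cv2.imwrite('pics/'+n,im[:,:,::-1])
def ray(cal,u,v,T=None):
    T=cal['cam_to_world'] if T is None else T
    T=np.array(T); d=T[:3,:3]@np.array([(u-cal['cx'])/cal['fx'],(v-cal['cy'])/cal['fy'],1]); return T[:3,3],d
def onz(cal,u,v,z,T=None):
    o,d=ray(cal,u,v,T); return o+d*(z-o[2])/d[2]
def proj(cal,p,T=None):
    T=np.array(cal['cam_to_world'] if T is None else T); q=T[:3,:3].T@(np.array(p)-T[:3,3]); return cal['fx']*q[0]/q[2]+cal['cx'],cal['fy']*q[1]/q[2]+cal['cy']
def wristT():
    from scipy.spatial.transform import Rotation as R
    s=manip.get_state(); w,x,y,z=s['ee_rot']; T=np.eye(4); T[:3,:3]=R.from_quat([x,y,z,w]).as_matrix(); T[:3,3]=s['position']
    return T@np.array(get_calibration('wrist')['tool_from_camera'])
E
python3 - <<'E'
from h import *
s=manip.get_state(); print(s)
for n in('scene','top'):
    im=get_image(n); save(n+'1.png',im); c=get_calibration(n); print(n,c['fx'],np.round(c['cam_to_world'],3).tolist())
E
```

```text
{'clock': 0.0, 'qpos': array([ 1.16402061e+00,  2.76602892e-01,  1.50615617e+00,  6.05024864e-06,
        1.36067463e+00, -1.20986667e-01]), 'qd': array([-0.00087497,  0.00138186,  0.00085549, -0.00052248,  0.00166562,
        0.00075432]), 'effort': array([ 3.22952044e-03, -4.16778338e+01, -2.45807147e+01, -2.52422951e-04,
        1.12120082e-02, -2.95830807e-05]), 'position': array([0.16188528, 0.5511884 , 0.23042602]), 'ee_rot': array([ 0.69972775,  0.10007075,  0.70007134, -0.10132641]), 'contact_force': array([-0.69875317, -0.26759821,  0.38848828]), 'moment': array([-0.01008089,  0.03750999, -0.02463792]), 'width': 0.08564182118190641}
scene 480.8071082696573 [[-0.495, 0.663, -0.562, 1.187], [0.869, 0.379, -0.317, 0.317], [0.003, -0.646, -0.764, 1.095], [0.0, 0.0, 0.0, 1.0]]
top 449.0268083838317 [[-0.001, -0.998, 0.069, 0.39], [-1.0, 0.003, 0.017, -0.108], [-0.017, -0.069, -0.997, 1.293], [0.0, 0.0, 0.0, 1.0]]
```

View pics/top1.png

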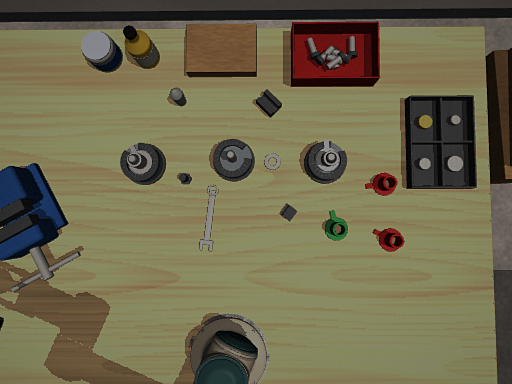

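View pics/scene1.png

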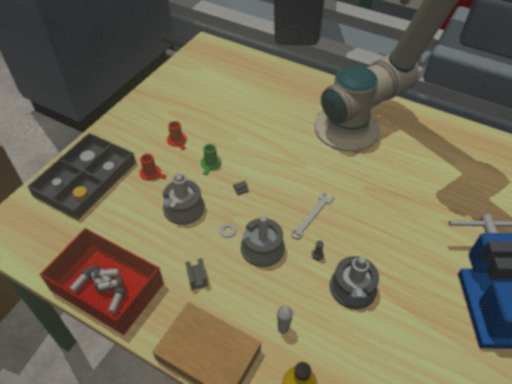

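Top view: stands at about (143,163), (233,159, bare) and (325,161). The possible targets are the steel washers at (138,160) and (330,157). The green (336,229) and red (384,184), (391,240) look-alikes are excluded. One close crop should show which washer rides high.

```bash
python3 - <<'E'
from h import *
t=cv2.imread('pics/top1.png'); s=cv2.imread('pics/scene1.png')
f=lambda im,u,v:cv2.resize(im[v-32:v+32,u-42:u+42],(399,299),interpolation=cv2.INTER_CUBIC)
cv2.imwrite('pics/c1.png',np.vstack([np.hstack([f(t,143,163),f(t,325,161)]),np.hstack([f(s,355,278),f(s,183,200)])]))
c=get_calibration('top')
for u,v in((143,163),(233,159),(325,161)): print(onz(c,u,v,.06))
E
```

```text
[0.53832149 0.23282818 0.06      ]
[ 0.54857009 -0.01707555  0.06      ]
[ 0.54209158 -0.27084628  0.06      ]
```

View pics/c1.png

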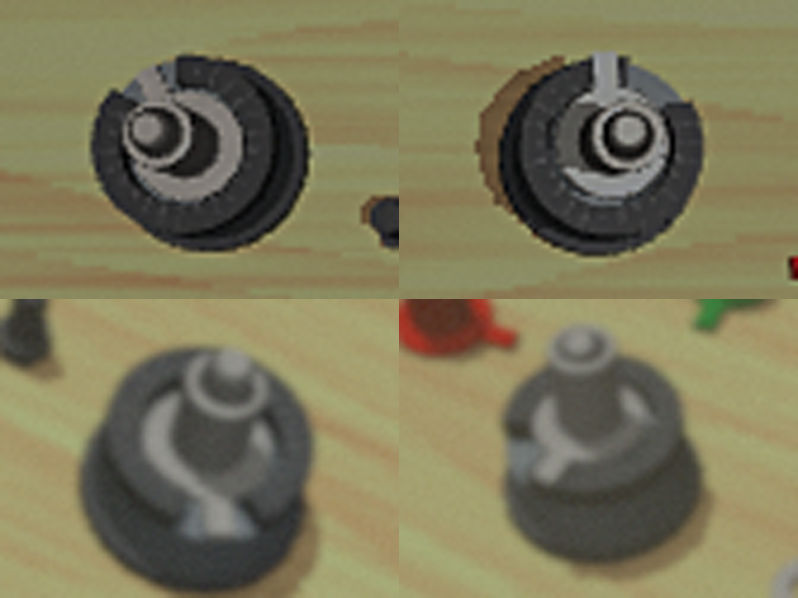

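The right stand (325,161), at about (0.542,-0.271), is the high one. Its tongue lies on the rim at crop (605,75), with the keyway clockwise of it. The left washer is already home. I'll move above the high one.

```bash
python3 - <<'E'
from h import *
from scipy.spatial.transform import Rotation as R
s=manip.get_state(); w,x,y,z=s['ee_rot']; M=R.from_quat([x,y,z,w]).as_matrix(); print(M.round(3))
c=get_calibration('wrist'); print(c['fx'],np.round(c['tool_from_camera'],3))
d=np.array([.542,-.271,.25])-s['position']; print('d world',d,'d tool',M.T@d)
# row plan: 24 rows, straight line, turn on first n rows by +a about tool x
n=24;turn=1.63/n;P=M.copy()
for i in range(n):
    v=P.T@(d/n)/.1; print(v.round(2),round(turn/np.pi,4)); P=P@R.from_rotvec([turn,0,0]).as_matrix()
E
```

```text
[[-0.001  0.282  0.959]
 [-0.002  0.959 -0.282]
 [-1.    -0.002 -0.   ]]
335.94295540964254 [[ 0.002 -0.307  0.952 -0.142]
 [ 1.     0.002 -0.001  0.   ]
 [-0.002  0.952  0.307 -0.079]
 [ 0.     0.     0.     1.   ]]
d world [ 0.38006895 -0.82221769  0.01946126] d tool [-0.0184733  -0.68172459  0.59647582]
[-0.01 -0.28  0.25] 0.0216
[-0.01 -0.27  0.27] 0.0216
[-0.01 -0.25  0.28] 0.0216
[-0.01 -0.23  0.3 ] 0.0216
[-0.01 -0.21  0.32] 0.0216
[-0.01 -0.19  0.33] 0.0216
[-0.01 -0.16  0.34] 0.0216
[-0.01 -0.14  0.35] 0.0216
[-0.01 -0.11  0.36] 0.0216
[-0.01 -0.09  0.37] 0.0216
[-0.01 -0.06  0.37] 0.0216
[-0.01 -0.04  0.38] 0.0216
[-0.01 -0.01  0.38] 0.0216
[-0.01  0.01  0.38] 0.0216
[-0.01  0.04  0.38] 0.0216
[-0.01  0.06  0.37] 0.0216
[-0.01  0.09  0.37] 0.0216
[-0.01  0.11  0.36] 0.0216
[-0.01  0.14  0.35] 0.0216
[-0.01  0.16  0.34] 0.0216
[-0.01  0.18  0.33] 0.0216
[-0.01  0.21  0.32] 0.0216
[-0.01  0.23  0.3 ] 0.0216
[-0.01  0.25  0.29] 0.0216
```

Emit:
{"op": "arm_command", "data": {
  "series": "-0.01 -0.28 0.25 0.0216 0 0 1;-0.01 -0.27 0.27 0.0216 0 0 1;-0.01 -0.25 0.28 0.0216 0 0 1;-0.01 -0.23 0.3 0.0216 0 0 1;-0.01 -0.21 0.32 0.0216 0 0 1;-0.01 -0.19 0.33 0.0216 0 0 1;-0.01 -0.16 0.34 0.0216 0 0 1;-0.01 -0.14 0.35 0.0216 0 0 1;-0.01 -0.11 0.36 0.0216 0 0 1;-0.01 -0.09 0.37 0.0216 0 0 1;-0.01 -0.06 0.37 0.0216 0 0 1;-0.01 -0.04 0.38 0.0216 0 0 1"
}}

```text
clock: 1.1
position: [0.353, 0.138, 0.2433]
ee_rot: [0.602, 0.371, 0.602, -0.37]
contact_force: [0.9, 0.1, -0.2]
width: 0.0855
```

Emit:
{"op": "arm_command", "data": {
  "series": "-0.01 -0.01 0.38 0.0216 0 0 1;-0.01 0.01 0.38 0.0216 0 0 1;-0.01 0.04 0.38 0.0216 0 0 1;-0.01 0.06 0.37 0.0216 0 0 1;-0.01 0.09 0.37 0.0216 0 0 1;-0.01 0.11 0.36 0.0216 0 0 1;-0.01 0.14 0.35 0.0216 0 0 1;-0.01 0.16 0.34 0.0216 0 0 1;-0.01 0.18 0.33 0.0216 0 0 1;-0.01 0.21 0.32 0.0216 0 0 1;-0.01 0.23 0.3 0.0216 0 0 1;-0.01 0.25 0.29 0.0216 0 0 1"
}}

```text
clock: 2.1
position: [0.5454, -0.274, 0.2547]
ee_rot: [-0.406, -0.579, -0.406, 0.579]
contact_force: [1.6, 0.3, -0.3]
width: 0.0855
```

Emit:
{"op": "arm_command", "data": {
  "series": "0 0 0 0 0 0 1;0 0 0 0 0 0 1"
}}

```text
clock: 2.27
position: [0.5454, -0.2741, 0.2537]
ee_rot: [-0.406, -0.578, -0.407, 0.579]
contact_force: [-0.9, 0.7, -1.3]
width: 0.0852
```

```bash
python3 - <<'E'
from h import *
s=manip.get_state(); print(s['clock'],s['qpos'].round(3),s['position'].round(4),s['contact_force'].round(2))
T=wristT(); im=get_image('wrist'); save('w1.png',im); np.save('T1.npy',T); c=get_calibration('wrist')
print(proj(c,[.542,-.271,.066],T))
E
```

```text
2.2667 [-0.58   0.32   1.385  0.     1.439 -0.234] [ 0.5454 -0.2741  0.2537] [-0.87  0.73 -1.32]
(np.float64(255.31317704971676), np.float64(159.26163164461923))
```

View pics/w1.png

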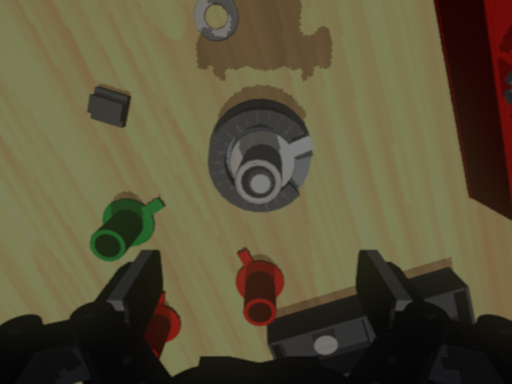

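The wrist view shows the high washer: tip near (260,182), tongue end near (308,146), keyway edges near (310,155) and (297,192). I'll zoom in for exact points.

```bash
python3 - <<'E'
import cv2
im=cv2.imread('pics/w1.png')[92:222,200:325]
cv2.imwrite('pics/w1c.png',cv2.resize(im,None,fx=4.6,fy=4.6,interpolation=cv2.INTER_CUBIC))
E
```

```text
(no output)
```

View pics/w1c.png

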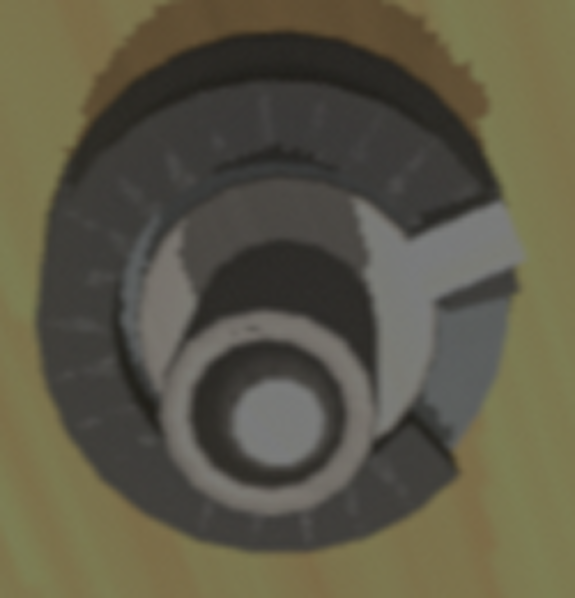

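```bash
python3 - <<'E'
from h import *
T=np.load('T1.npy'); c=get_calibration('wrist')
P=lambda x,y,z:onz(c,x/4.6+200,y/4.6+92,z,T)
tip=P(277,422,.136); hub=P(268,412,.132); print('tip',tip,'hub',hub)
# rim outer circle left/right/bottom points on z=.066
pts=np.array([P(*q,.066)[:2] for q in((38,320),(280,551),(110,474),(65,200),(480,180),(285,80))])
A=np.c_[2*pts,np.ones(len(pts))]; s=np.linalg.lstsq(A,(pts**2).sum(1),rcond=None)[0]; print('rim',s[:2],np.sqrt(s[2]+s[0]**2+s[1]**2))
for ax in(tip[:2],s[:2]):
    a=lambda p:np.degrees(np.arctan2(*(p[:2]-ax)[::-1]))
    print('tongue',a(P(511,229,.072)),'root',a(P(425,268,.072)),'far',a(P(458,472,.066)),a(P(418,412,.066)),'near',a(P(518,280,.066)),a(P(440,300,.066)))
st=manip.get_state();from scipy.spatial.transform import Rotation as R
w,x,y,z=st['ee_rot'];M=R.from_quat([x,y,z,w]).as_matrix();print(M.round(3));g=np.r_[(tip[:2]+hub[:2])/2,.093]
print('move tool',M.T@(g-st['position']))
t=get_calibration('top');print('topcheck',onz(t,325,161,.05), proj(t,tip))
E
```

```text
tip [ 0.54525235 -0.27631912  0.136     ] hub [ 0.54395289 -0.2751955   0.132     ]
rim [ 0.5461679  -0.27607432] 0.05284160114582831
tongue 4.972221785982203 root 4.761193623831766 far -59.08750019977484 -51.41467965017684 near -8.39910490307352 -10.0923649115147
tongue 4.795771701290343 root 4.475569078413692 far -60.07683769647584 -52.77014851421426 near -8.809097751504765 -10.745046360897847
[[-0.002  0.941 -0.338]
 [ 0.002 -0.338 -0.941]
 [-1.    -0.003 -0.001]]
move tool [0.16105641 0.00133769 0.00324972]
topcheck [ 0.54332406 -0.27216404  0.05      ] (np.float64(330.9457653375459), np.float64(156.16480256970348))
```

The keyway middle is at about -33.5°, the tongue at +4.9° and the axis at about (0.545,-0.276). So the turn is about 38° clockwise, which is positive about tool x. Next: descend and grip gently.

Emit:
{"op": "arm_command", "data": {
  "series": "0.2 0.015 0.03 0 0 0 1;0.3 0 0 0 0 0 1;0.35 0 0 0 0 0 1;0.35 0 0 0 0 0 1;0.3 0 0 0 0 0 1;0.13 0 0 0 0 0 1;0 0 0 0 0 0 1;0 0 0 0 0 0 1"
}}

```text
clock: 2.98
position: [0.545, -0.2742, 0.0922]
ee_rot: [-0.407, -0.578, -0.408, 0.578]
contact_force: [0.8, -0.4, 0.2]
width: 0.0856
```

Emit:
{"op": "arm_command", "data": {
  "series": "0 0 0 0 0 0 -0.2;0 0 0 0 0 0 -0.2;0 0 0 0 0 0 -0.2;0 0 0 0 0 0 -0.2;0 0 0 0 0 0 -0.2;0 0 0 0 0 0 -0.2;0 0 0 0 0 0 -0.2;0 0 0 0 0 0 -0.2",
  "squeeze": 25
}}

```text
clock: 3.65
position: [0.5452, -0.276, 0.0941]
ee_rot: [-0.408, -0.578, -0.407, 0.578]
contact_force: [-4.6, 0.7, 6.4]
width: 0.0401
```

Emit:
{"op": "arm_command", "data": {
  "series": "0 0 0 0.027 0 0 -0.2;0 0 0 0.027 0 0 -0.2;0 0 0 0.027 0 0 -0.2;0 0 0 0.027 0 0 -0.2;0 0 0 0.027 0 0 -0.2;0 0 0 0.027 0 0 -0.2;0 0 0 0.027 0 0 -0.2;0 0 0 0.027 0 0 -0.2;0 0 0 0 0 0 -0.2;0 0 0 0 0 0 -0.2"
}}

```text
clock: 4.48
position: [0.5452, -0.2754, 0.0918]
ee_rot: [-0.192, -0.68, -0.193, 0.681]
contact_force: [-0.2, 0.1, -4.8]
width: 0.0402
```

```bash
python3 - <<'E'
from h import *
s=manip.get_state(); print(s['qpos'].round(3),s['position'].round(4),s['contact_force'].round(2),s['moment'].round(2),s['width'])
im=get_image('wrist'); sc=get_image('scene')
a=cv2.resize(sc[165:230,145:215],(539,500),interpolation=cv2.INTER_CUBIC); b=cv2.resize(im,(667,500))[:,200:460]
save('g1.png',np.hstack([a,b]))
E
```

```text
[-0.582  0.433  1.629  0.     1.081  0.438] [ 0.5452 -0.2754  0.0918] [-0.15  0.1  -4.82] [ 0.01  0.05 -0.03] 0.040223525965258716
```

View pics/g1.png

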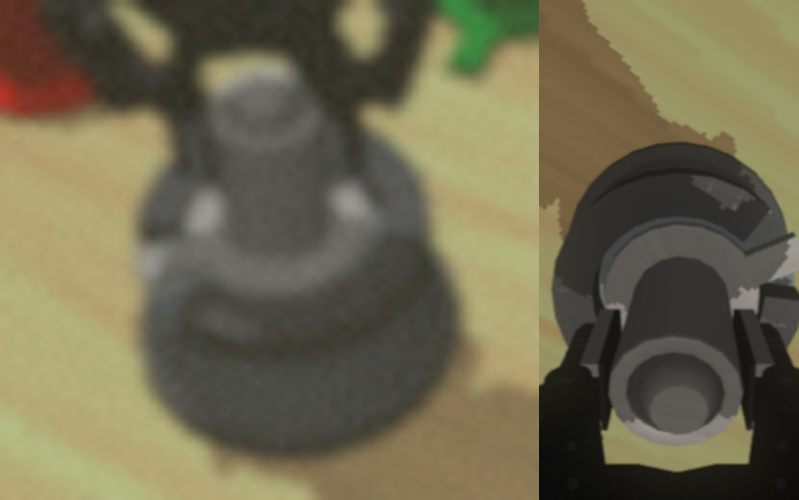

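The washer turned with the gripper and the tongue lies in the gap; the wrist now carries its weight (-4.8 N). Releasing.

Emit:
{"op": "arm_command", "data": {
  "series": "0 0 0 0 0 0 0.3;0 0 0 0 0 0 1;0 0 0 0 0 0 1;0 0 0 0 0 0 1;0 0 0 0 0 0 1;0 0 0 0 0 0 1"
}}

```text
clock: 5.08
position: [0.5458, -0.2758, 0.0926]
ee_rot: [0.192, 0.681, 0.191, -0.68]
contact_force: [-0.8, 0.2, -0.5]
width: 0.0852
```

Emit:
{"op": "arm_command", "data": {
  "series": "-0.3 0 0 0 0 0 1;-0.35 0 0 0 0 0 1;-0.35 0 0 0 0 0 1;-0.3 0 0 0 0 0 1;-0.2 0 0 0 0 0 1;0 0 0 0 0 0 1;0 0 0 0 0 0 1"
}}

```text
clock: 5.67
position: [0.5461, -0.276, 0.2437]
ee_rot: [0.192, 0.681, 0.191, -0.68]
contact_force: [-0.8, 0.6, -0.1]
width: 0.0855
```

```bash
python3 - <<'E'
from h import *
s=manip.get_state(); print(s['clock'],s['position'].round(4),s['contact_force'].round(2),s['width'])
T=wristT(); np.save('T2.npy',T); im=get_image('wrist'); c=get_calibration('wrist')
u,v=map(int,proj(c,[.545,-.276,.09],T)); print(u,v)
x0,y0=max(u-65,0),max(v-65,0); print(x0,y0)
a=cv2.resize(im[y0:y0+130,x0:x0+130],(598,598),interpolation=cv2.INTER_CUBIC); save('r1.png',a)
E
```

```text
5.6667 [ 0.5461 -0.276   0.2437] [-0.84  0.59 -0.07] 0.08551702434979429
257 170
192 105
```

View pics/r1.png

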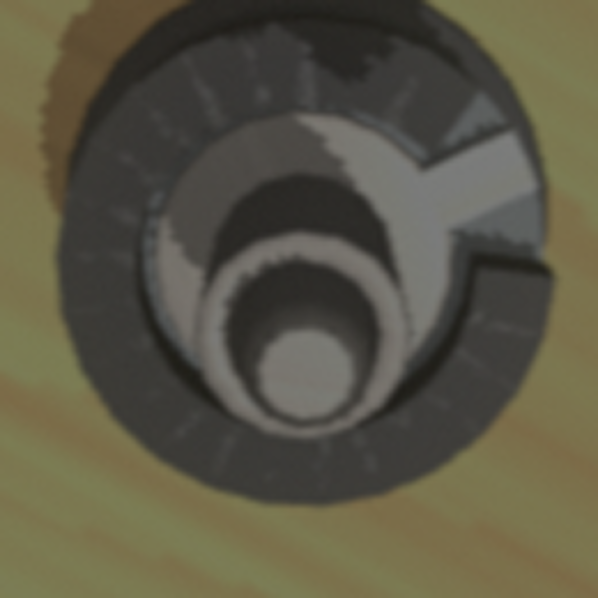

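```bash
python3 - <<'E'
from h import *
T=np.load('T2.npy'); c=get_calibration('wrist')
P=lambda x,y,z:onz(c,x/4.6+192,y/4.6+105,z,T)
tip=P(305,373,.136); print('tip',tip)
for z in(.116,.132): print('hub',P(305,335,z))
l,r=P(198,335,.116),P(412,335,.116); print('dia if seated',np.linalg.norm(l-r),'if high',np.linalg.norm(P(198,335,.132)-P(412,335,.132)))
a=lambda p:np.degrees(np.arctan2(*(p-tip)[:2][::-1]))
print('tongue',a(P(528,158,.056)),'gap',a(P(553,268,.066)),a(P(472,258,.066)))
im=get_image('scene'); save('s2.png',cv2.resize(im[150:310,130:390],(780,480),interpolation=cv2.INTER_CUBIC))
E
```

```text
tip [ 0.54516943 -0.27630698  0.136     ]
hub [ 0.54593772 -0.27587927  0.116     ]
hub [ 0.5499027  -0.27341543  0.132     ]
dia if seated 0.03890806351858317 if high 0.03660093785306176
tongue -33.005395502305014 gap -57.30782245437278 -53.22142446145628
```

View pics/s2.png

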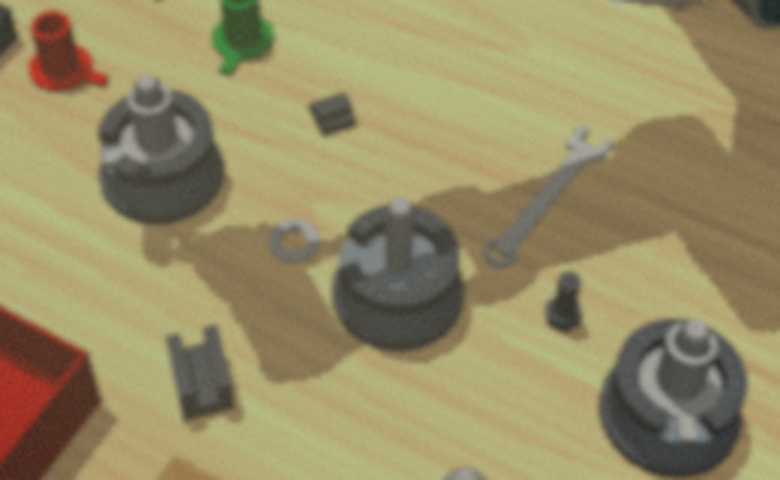

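The scene view shows the washer home at (150,120), with the spindle standing well above its hub as on the home washer at (685,370). Only its own washer was moved, and the gripper is clear.

```bash
python3 -c "
from h import *
print(ticket.sign_off())"
```

```text
the job is handed in; nothing more can be done
None
```

The high washer now sits home in its keyway, and I handed the job in at about 6 s on the robot's clock. I gripped its hub at 25 N, turned it about 39° clockwise until the tongue was over the keyway, released it, and backed off about 150 mm straight up.

- **Seated:** the hub's centre lines up with the spindle axis to within 1 mm only if its top is at the home height of 116 mm. At the high position it would be about 5 mm off.
- **Tongue:** it lies at -33°, against about -33.5° measured for the keyway's middle.
- **Forces and contact:** contact forces read between moves stayed under 10 N, and the gripper was clear of everything at the end.
- **Other washer:** the one already home was never touched and looks unchanged.

None of the checks failed or disagreed. The flatness of the seat was judged only from the images.

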